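# Hang up the rotor key and hold the centrifuge lid half open

## Task

Take the rotor key off the centrifuge's closed lid and hang it by its eye on the slanting peg of the stand, so that it hangs there freely. Then lift the lid by its front tab to 45 degrees, half way to upright, and hold it there steadily for inspection: it falls shut if let go, so finish while still holding it. Keep the lid shut until the key hangs on the peg, and leave the other things on the bench where they are.

Things in the scene. Friction and masses are not known exactly. Their poses are not given: they have to be found in the camera images.
- rotor_key: Loose key, about 0.11 kg, lying flat on the centrifuge's lid: black block handle 80 x 14 wide x 16 high, steel ring (the eye: inside diameter 30, outside 46, 8 thick) at one end, 10 mm stub at the other. Origin: middle of the handle's underside. x runs along the handle to the eye, at first away from the robot within 40 degrees; z up. It balances about 10 mm from the origin towards the eye
- key_eye (a point): Centre of the key's eye, 65 mm from the key's origin along its x and 8 mm up
- stand: Fixed steel stand to the left or right of the centrifuge: foot plate 110 x 100 x 14, round post of diameter 14 (a black collar of diameter 22 round the peg's root), 236 high. Origin: under the post. x points backwards, away from the peg: the peg leans to -x, roughly towards the robot
- peg_root (a point): Where the axis of the peg starts at the front of the post, 215 mm above the bench. The peg is a round rod of diameter 8 rising at 50 degrees above level. A key let go on it slides to the root and hangs upright in front of the post, its eye centre about level with this point
- peg_tip (a point): Tip of the peg, a ball of diameter 11; 60 mm along the peg from peg_root
- centrifuge: Fixed benchtop centrifuge, a white box 190 (x) x 240 (y), 118 high without the lid. Origin: under its centre; front with control panel towards -x; flat lid on top, its upper face 136 above the bench
- lid (a joint): Angle of the lid: 0 shut, grows as the front rises, end stop at 1.35 rad; 45 degrees is 0.785. Hinge along the centrifuge's y at its upper back edge. No stay or spring: it falls shut from every angle. Lid 0.35 kg, 195 x 240 x 18
- lid_tab (a point): Grip point on the lid's front tab, 227 mm before the hinge line and 9 mm above it, moving with the lid; shut, its x points back. Tab 24 wide (y), 12 thick, standing out 46 mm from the lid's front edge; the point is 14 mm from its free end. With fingers at both sides (closing along the hinge's direction) it turns between the pads, so the gripper can keep pointing down
- lid_hinge (a point): Middle of the lid's hinge line, 118 mm above the bench, level with the lid's underside
- wash_bottle: Bystander: white squeeze bottle, 62 x 106 x 206, on the other side of the centrifuge from the stand. Origin under its centre
- petri_1: Bystander: flat round dish with lid, diameter 92, 15 high, near the front edge. Origin under its centre
- dropper_1: Bystander: brown dropper bottle, diameter 34, 104 high. Origin under its centre
- vial_1: Bystander: small vial with black cap, diameter 22, 54 high. Origin under its centre
- marker_1: Bystander: marker pen lying on the bench, 132 long. Origin under its centre
- forceps: Bystander: forceps lying on the bench, 127 long. Origin under its centre

How it is judged:
By the outcome, as a careful person would: the job done as asked, in the order asked, and still so for the second after the job is handed in, while the arm keeps its last pose, push and grip.
It also fails if it takes over 64 s, if anything falls off the work surface, if the arm or the gripper's body presses on something with over 40 N, if the wrist force passes 120 N, or if a joint passes its speed limit or range.

## Robot

A 7-joint arm with a two-finger parallel gripper is mounted at the origin on a cart in front of the work surface, level with it; the furniture and walls round the work are solid. World frame = base frame: x ahead of the robot, y to its left, z up, the work surface at z = 0. Lengths are in m, angles in degrees, forces in N, time in s.
With the tool pointing down it reaches from about 0.4 to 0.9 m from the base axis. Payload 5.6 kg.
Tool frame: the origin (TCP) lies between the finger pads; the fingertips stand 14 mm ahead of it and the grasp point (between the pads) lies 5 mm behind it (robot.tip_extent is the z of the fingertips in the tool frame, in m); z points along the fingers, y is the line along which they close (so a half turn about z gives the same grasp; the last joint's range is limited). The gripper opens to 92 mm and grips with 3 to 60 N. Pads are 20 mm wide; open, the fingers measure 128 mm over their backs; the gripper's body (75 mm by 189 mm) begins 69 mm behind the grasp point.
Start: joints at [-2.464, 26.786, -0.665, 91.828, 0.344, 61.387, -3.226], TCP at [0.65, -0, 0.229] pointing down, gripper open.
Joint ranges: [-144.91, 144.91], [-17.63, 115.5], [-89.93, 88.59], [15.96, 139.68], [-74.01, 254.01], [8.47, 105.57], [-167.45, 167.45]. Speed limits (degrees/s): [147.25, 147.25, 180, 180, 180, 180, 180].

## Interface

Orientations are given as [roll, pitch, yaw] about the fixed x, y, z axes, in that order (R = Rz(yaw) Ry(pitch) Rx(roll)).
In Python, from rig import robot gives the robot as it stands. The module is installed in compiled form; this text tells all that it offers.
- The arm moves only by the tool play_rows, never from a script. Its argument "targets" is a list that holds one entry, the list of rows, each a list of 4 numbers: the shift along the tool's x, y, z in cm, then the turn about the tool's z in degrees. A call has 1 to 8 rows; each row is the pose to reach, as a shift and turn from the pose commanded when the call began, along the tool's axes at that moment; what a row does not reach only later rows make up. A row lasts 1/10 s, in which the tool goes at most 50 mm and 8.59 degrees, less where a joint would pass 70% of its speed; a pose out of reach is approached as far as the arm can. A call with a gripper value outside its range is refused whole. "gripper" is the finger opening in cm, from 0 to 9.19, set as the call begins (left out, the last holds). The fingers move at their own pace and stop on an object; "grip_force" is the grip in N (left out, the last holds). Time passes only in rows, so rows that repeat a pose let the fingers close. It gives the time, the measured TCP pose, the force, the opening and the grip force at its end, in the units of the state.
- robot.get_state(): the state, without advancing time (a new reading comes with each control period).
- robot.read_camera(name): name is "scene" or "side" or "wrist"; returns the picture (420x560x3 uint8, red, green, blue); there is no depth.
- robot.get_calibration(name): a dict with "intrinsics" (3x3 intrinsics, pixels), "k1" (the pictures are not rectified: a ray, as slopes to the right and down, at radius r is drawn at 1 + k1 r^2 times it, then the intrinsics apply), "position" and "attitude" of the camera in the world. Camera axes: x right, y down, z forward; pixel columns grow to the right and rows downward; lengths in m; the calibration is good to about 2 mm. A picture is of the moment at which its call begins: read the wrist's pose just before it. get_calibration takes no time and is no camera call; for the wrist camera it gives the pose at the moment of the call.
- robot.sign_off(): hands the job in; it is judged then, once.
The state is a dict: "time": time; "joint_pos": joint angles; "dq": joint speeds; "joint_efforts": joint torques, N m; "position": TCP position; "orientation": TCP orientation; "wrist_force": force on the tool from outside, world axes, zero at the start; "wrist_torque": the same for the moment, N m; "opening": finger opening in m; "grip_force": force on a finger pad.
Only numpy, scipy, OpenCV 4.12 (cv2) and the standard library are available. Lean on these libraries where they do the work, as an engineer would, in place of code of your own. Each camera call takes 0.05 s, during which the arm holds its last target. There are 200 camera calls.

## Working session

There is one attempt and no reset: what is moved stays moved. The work goes in short steps, Python scripts to look and compute and a tool call to move; the robot and the scene stay as the last step left them, time stands still between calls to the robot, and variables do not carry over. Pictures are saved under pics/ and viewed, at most 10 in all, crops included, and the job is handed in when it is done.

Besides the shell and the picture viewer there is one more tool, called after "Request:" as name(argument=value, ...) on one line, values as JSON. play_rows: Moves the arm, as the interface text tells. Its arguments: {"type":"object","properties":{"targets":{"type":"array"},"gripper":{"type":"number"},"grip_force":{"type":"number"}},"required":["targets"]}

```bash
mkdir -p pics; cat > h.py <<'E'
import numpy as np, cv2
from rig import robot
def cal(n):
    c=robot.get_calibration(n); 
    return c
def rot(a):
    from scipy.spatial.transform import Rotation as R
    a=np.array(a,float)
    return a if a.shape==(3,3) else R.from_euler('xyz',a,degrees=True).as_matrix()
def ray(c,px):
    K=np.array(c['intrinsics']);d=np.array([(px[0]-K[0,2])/K[0,0],(px[1]-K[1,2])/K[1,1]])
    s=d.copy()
    for _ in range(30): s=d/(1+c['k1']*(s@s))
    v=rot(c['attitude'])@np.array([s[0],s[1],1]); return np.array(c['position']),v/np.linalg.norm(v)
def plane(c,px,z):
    o,v=ray(c,px); return o+v*(z-o[2])/v[2]
def tri(c1,p1,c2,p2):
    o1,v1=ray(c1,p1);o2,v2=ray(c2,p2)
    t=np.linalg.lstsq(np.c_[v1,-v2],o2-o1,rcond=None)[0]
    a,b=o1+t[0]*v1,o2+t[1]*v2; return (a+b)/2,np.linalg.norm(a-b)
def proj(c,P):
    p=rot(c['attitude']).T@(np.array(P)-np.array(c['position'])); s=p[:2]/p[2]; s=s*(1+c['k1']*(s@s))
    K=np.array(c['intrinsics']); return np.array([K[0,0]*s[0]+K[0,2],K[1,1]*s[1]+K[1,2]])
def shot(n,f):
    c=cal(n); im=robot.read_camera(n); cv2.imwrite('pics/'+f+'.png',cv2.cvtColor(im,cv2.COLOR_RGB2BGR)); return c,im
E
python3 - <<'E'
from h import *
import pickle
d={}
for n in('scene','side','wrist'):
    c,im=shot(n,n+'0');d[n]=(c,im);print(n,c)
pickle.dump(d,open('d0.pkl','wb'))
print(robot.get_state(), robot.tip_extent)
E
```

```text
scene {'intrinsics': array([[405.32743857,   0.        , 282.24483017],
       [  0.        , 405.32743857, 207.88875156],
       [  0.        ,   0.        ,   1.        ]]), 'k1': -0.03223154736504978, 'position': array([-0.1798876 , -0.40724051,  0.69209957]), 'attitude': array([-122.33650033,   -1.0312641 ,  -58.31774476])}
side {'intrinsics': array([[418.45855345,   0.        , 285.79291744],
       [  0.        , 418.45855345, 207.88337135],
       [  0.        ,   0.        ,   1.        ]]), 'k1': -0.016154688817365266, 'position': array([ 0.331428  , -0.96629717,  0.92195637]), 'attitude': array([-127.52533963,    0.79743405,  -12.60890982])}
wrist {'intrinsics': array([[370.27077674,   0.        , 281.8739975 ],
       [  0.        , 370.27077674, 211.67011246],
       [  0.        ,   0.        ,   1.        ]]), 'k1': -0.029534778038960135, 'position': array([0.6508142 , 0.06722331, 0.38457743]), 'attitude': array([ 1.65952472e+02,  5.33999535e-02, -2.97381407e-02])}
{'time': 0.15, 'joint_pos': array([-2.4650695 , 26.82688696, -0.66524797, 91.86709207,  0.34309225,
       61.38683573, -3.22701463]), 'dq': array([-0.13209991,  0.01689234,  0.03465365, -0.12564209, -0.06350777,
        0.04529771, -0.10313668]), 'joint_efforts': array([ 5.41294467e-04, -5.20952761e+01, -1.22385321e-02, -2.43975341e+01,
       -5.66028839e-02,  1.53196411e-02,  8.68381130e-05]), 'position': array([ 6.49579362e-01, -3.84904794e-05,  2.27843442e-01]), 'orientation': array([-1.79921338e+02,  5.18232627e-03,  8.99964338e+01]), 'wrist_force': array([-0.60541263,  0.01677566,  0.43463764]), 'wrist_torque': array([-0.009444  ,  0.0138481 , -0.03759108]), 'grip_force': 0.0, 'opening': 0.09154887807874748} 0.014
```

View pics/scene0.png

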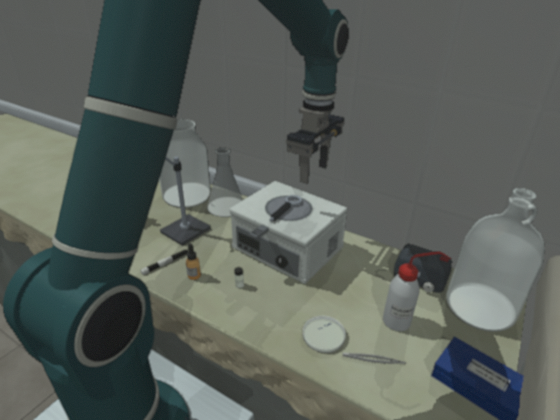

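View pics/side0.png

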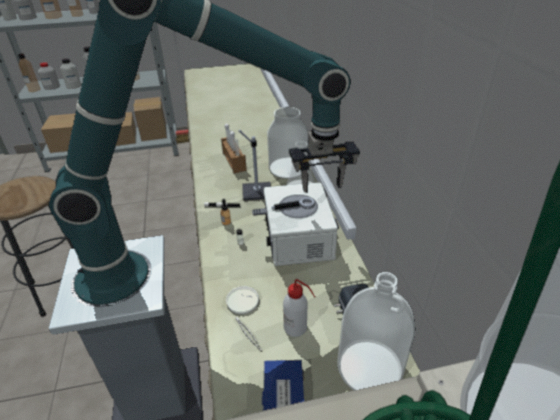

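View pics/wrist0.png

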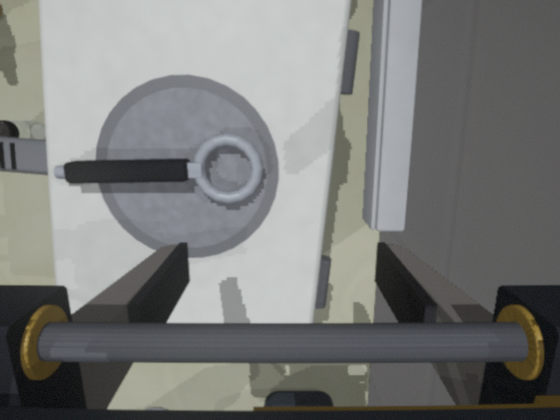

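The wrist picture shows the key lying nearly along x: handle about (65..190,170), eye centre about (228,168), lid tab about (22,155). The stand is on the left (+y): in the scene view its peg is near (175,160), and in the side view near (245,137). The bottle stands on the right.

```bash
python3 - <<'E'
from h import *
import pickle
d=pickle.load(open('d0.pkl','rb'))
c,im=d['wrist'];g=cv2.cvtColor(im,cv2.COLOR_RGB2GRAY)
m=((g<45)).astype(np.uint8);m[:120]=0;m[220:]=0;m[:,:50]=0;m[:,205:]=0
ys,xs=np.nonzero(m);print('handle px',xs.min(),xs.max(),xs.mean(),ys.mean())
A=plane(c,(xs.min(),ys[xs<xs.min()+8].mean()),.144);B=plane(c,(xs.max(),ys[xs>xs.max()-8].mean()),.144)
e=plane(c,(228,168),.144);print('handle ends',A,B,'eye',e, 'yaw',np.degrees(np.arctan2(*(e-A)[1::-1])))
for p in [(47,138),(47,173),(42,0),(57,325),(350,0),(310,325)]: print(p,plane(c,p,.136))
cs,ims=d['scene'];ci,imi=d['side']
for c2,n in((cs,'scene'),(ci,'side')): print(n,proj(c2,e),proj(c2,A))
a=cv2.resize(ims[140:250,150:240],(400,489),interpolation=cv2.INTER_CUBIC)
b=cv2.resize(imi[120:230,225:315],(400,489),interpolation=cv2.INTER_CUBIC)
cv2.imwrite('pics/crop.png',np.hstack([a,b])[:,:,::-1])
E
```

```text
handle px 89 187 154.82177263969172 170.1840077071291
handle ends [0.52438819 0.03988873 0.144     ] [0.58861221 0.03504395 0.144     ] eye [0.61548523 0.03635835 0.144     ] yaw -2.2193312546483313
(47, 138) [0.49364755 0.05581129 0.136     ]
(47, 173) [0.49010976 0.03230482 0.136     ]
(42, 0) [0.50231345 0.13997288 0.136     ]
(57, 325) [ 0.47926288 -0.0838849   0.136     ]
(350, 0) [0.69225559 0.13836811 0.136     ]
(310, 325) [ 0.67164907 -0.08280393  0.136     ]
scene [293.83439751 199.10597155] [273.9311104  214.66517504]
side [308.0771902  202.24748043] [279.12073846 205.77342611]
```

View pics/crop.png

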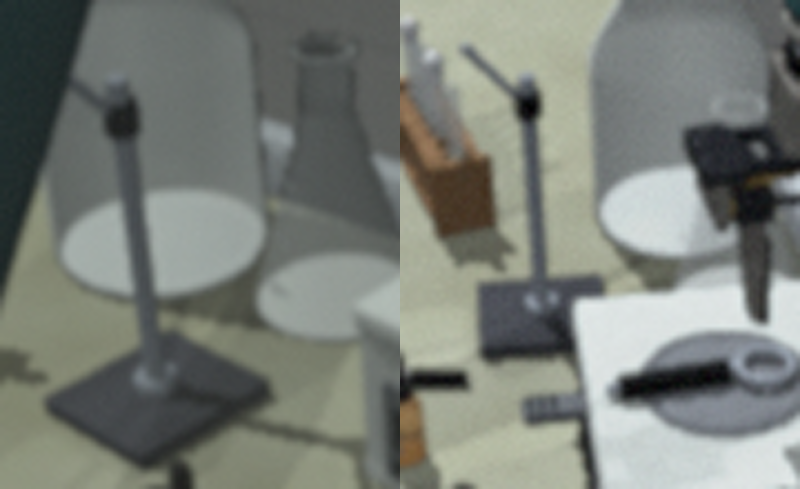

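The crop shows the collar at side px (253.8,143.2) and scene px (177,166.5). The peg tip is at side px (240,131) and hidden by the arm in the scene view. The tab is at the front centre of the lid.

```bash
python3 - <<'E'
from h import *
import pickle
d=pickle.load(open('d0.pkl','rb'))
cs,ci,cw=d['scene'][0],d['side'][0],d['wrist'][0]
print('collar',tri(cs,(177,166.5),ci,(253.8,143.2)))
print('base',tri(cs,(184.2,224.4),ci,(256.5,187.5)), plane(cs,(184.2,224.4),.016),plane(ci,(256.5,187.5),.016))
print('eye',tri(cw,(228,168),ci,(225+(765-400)/4.444,120+367/4.444)))
print('stub',tri(cw,(61,172),ci,(225+(614-400)/4.444,120+391/4.444)))
print('eye-stub yaw via wrist', plane(cw,(228,168),.144)-plane(cw,(61,172),.144))
E
```

```text
collar (array([0.49576492, 0.32657745, 0.21028118]), np.float64(0.003327150587060853))
base (array([0.49474052, 0.32720015, 0.02338111]), np.float64(0.0003926998163402738)) [0.50197983 0.33502272 0.016     ] [0.49615529 0.33816352 0.016     ]
eye (array([0.61396227, 0.03661709, 0.1425417 ]), np.float64(0.002752583204133))
stub (array([0.50450379, 0.03397712, 0.143448  ]), np.float64(1.3491468132648931e-05))
eye-stub yaw via wrist [1.10639517e-01 2.30783044e-03 2.77555756e-17]
```

Request:
play_rows(targets=[[[1,-3,0,8.5],[2,-6,0,17],[3.6,-10,0,25.5],[3.6,-10,0,34],[3.6,-10,0,42.5],[3.6,-10,0,51],[3.6,-10,0,59.5],[3.6,-10,0,68]]])

```text
time: 0.95
position: [0.5498, 0.036, 0.2284]
orientation: [-180.0, 0.0, 21.7]
wrist_force: [1.0, -0.2, 0.4]
opening: 0.0919
grip_force: 0.0
```

Request:
play_rows(targets=[[[0,0,0,8.5],[0,0,0,17],[0,0,0,22],[0,0,0,22],[0,0,0,22]]], gripper=4)

```text
time: 1.45
position: [0.5499, 0.0361, 0.2284]
orientation: [180.0, 0.0, 0.1]
wrist_force: [-0.4, 1.0, 0.1]
opening: 0.0543
grip_force: 0.0
```

```bash
python3 - <<'E'
from h import *
import pickle
c,im=shot('wrist','w1');pickle.dump((c,im),open('d1.pkl','wb'))
s=robot.get_state();print(s['time'],s['position'],s['orientation'],c['position'],c['attitude'])
c2,im2=shot('scene','s1');a=cv2.resize(im2[140:250,130:240],(489,489),interpolation=cv2.INTER_CUBIC)
cv2.imwrite('pics/m1.png',np.hstack([cv2.resize(im,(311,233)),np.zeros((233,0,3),np.uint8)])[:,:,::-1])
E
```

```text
1.5 [0.54991051 0.0360347  0.22850499] [1.79998560e+02 1.04291410e-02 1.11194212e-01] [0.61882308 0.03568835 0.38525447] [ 1.65982157e+02 -1.00574678e-02 -8.98908650e+01]
```

View pics/w1.png

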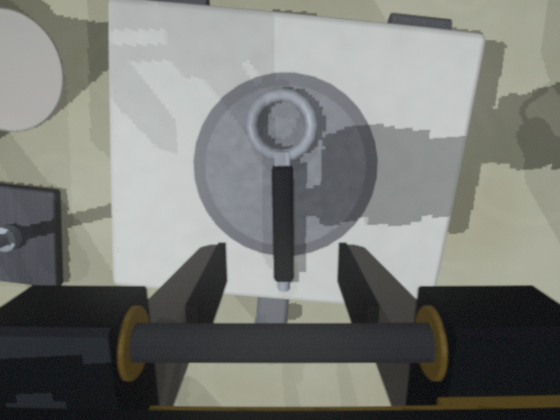

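The key is seen straight on: eye centre (283,123), handle (284,167..281), stub end (284,290). It lies between the fingers. Tab top at (273,310).

```bash
python3 - <<'E'
from h import *
import pickle
c,im=pickle.load(open('d1.pkl','rb'));c0=pickle.load(open('d0.pkl','rb'))['wrist'][0]
g=cv2.cvtColor(im,cv2.COLOR_RGB2GRAY)
for r in range(160,295,12):
    xs=np.nonzero(g[r,262:306]<50)[0]; print(r,xs.min()+262 if len(xs) else None,xs.max()+262 if len(xs) else None,end='; ')
print()
print('eye',tri(c0,(228,168),c,(283,123)),plane(c,(283,123),.144))
for p in[(283,167),(284,281),(284,290)]:print(p,plane(c,p,.146))
# lid corners at top
for p in [(109,1),(482,34),(435,303),(115,283),(260,299),(289,299)]:print(p,plane(c,p,.136)[:2])
E
```

```text
160 None None; 172 273 292; 184 273 292; 196 273 292; 208 274 292; 220 274 292; 232 274 292; 244 276 292; 256 288 291; 268 278 291; 280 None None; 292 None None; 
eye (array([0.61598382, 0.03559365, 0.14324999]), np.float64(0.0018082137102878398)) [0.61659898 0.03492709 0.144     ]
(283, 167) [0.58887166 0.03486101 0.146     ]
(284, 281) [0.50911535 0.03395042 0.146     ]
(284, 290) [0.50224798 0.03392735 0.146     ]
(109, 1) [0.69024228 0.14234296]
(482, 34) [ 0.67194044 -0.09005413]
(435, 303) [ 0.48668434 -0.07867573]
(115, 283) [0.50237595 0.15797131]
(260, 299) [0.4900824  0.05155571]
(289, 299) [0.49012782 0.03013657]
```

Request:
play_rows(targets=[[[0,0.15,3,0],[0,0.15,5.5,0],[0,0.15,6.8,0],[0,0.15,7.5,0],[0,0.15,7.5,0]]])

```text
time: 2.05
position: [0.5498, 0.0344, 0.1531]
orientation: [180.0, 0.1, 0.0]
wrist_force: [0.1, 0.4, 0.7]
opening: 0.0397
grip_force: 0.0
```

Request:
play_rows(targets=[[[0,0,0,0],[0,0,0,0],[0,0,0,0],[0,0,0,0],[0,0,0,0],[0,0,0,0]]], gripper=0, grip_force=25)

```text
time: 2.65
position: [0.5505, 0.0346, 0.1543]
orientation: [-180.0, -0.1, -0.0]
wrist_force: [-0.7, 0.1, 5.8]
opening: 0.0135
grip_force: 25.0
```

Request:
play_rows(targets=[[[0,0,-1,0],[0,0,-3.5,0],[0,0,-8,0],[0,0,-13,0],[0,0,-17,0],[-3,-4,-18,0],[-5,-8,-18,0],[-8,-12,-18,0]]])

```text
time: 3.45
position: [0.4695, 0.1554, 0.3344]
orientation: [-180.0, -0.1, -0.1]
wrist_force: [0.4, 1.1, -2.2]
opening: 0.0136
grip_force: 25.0
```

Request:
play_rows(targets=[[[-2,-4,0,0],[-5,-8,0,0],[-5,-9,0,0],[-5,-9,0,0],[-5,-9,0,0]]])

```text
time: 3.95
position: [0.4207, 0.2431, 0.3335]
orientation: [179.9, -0.0, -0.1]
wrist_force: [0.5, -0.4, -0.6]
opening: 0.0136
grip_force: 25.0
```

```bash
python3 - <<'E'
from h import *
import pickle
c,im=shot('wrist','w2');pickle.dump((c,im),open('d2.pkl','wb'))
s=robot.get_state();print(s['time'],s['position'],s['orientation'],s['opening'],s['wrist_force'])
for p in[(.489,.327,.215),(.45,.327,.261)]:print(proj(c,p))
E
```

```text
4.0 [0.42093047 0.24273786 0.33351124] [ 1.79946380e+02 -3.44890789e-03 -1.65430018e-01] 0.013612563721838085 [ 0.46064581 -1.0590715  -1.12921878]
[165.13458013 120.9629474 ]
[147.54854198 184.92028953]
```

View pics/w2.png

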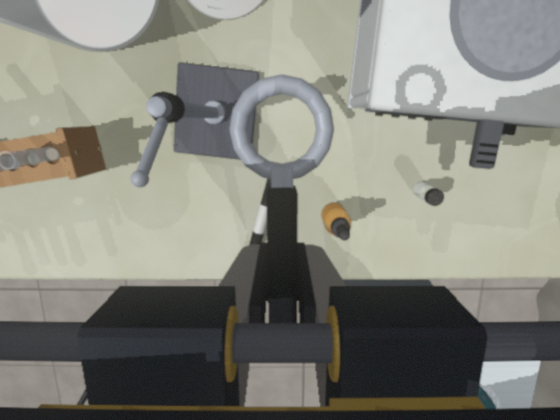

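The key is held well, with its eye centre at (281,127). The peg ball tip is at (140,180), the peg root near (165,116), and the post top at (160,105). I need one more viewpoint for stereo.

Request:
play_rows(targets=[[[-3,0,0,0],[-6,-2,0,0],[-6,-5,0,0],[-6,-5.5,0,0],[-6,-5.5,0,0],[-6,-5.5,0,0]]])

```text
time: 4.6
position: [0.3611, 0.2978, 0.3333]
orientation: [179.9, 0.0, -0.2]
wrist_force: [-0.5, -1.0, -1.0]
opening: 0.0137
grip_force: 25.0
```

```bash
python3 - <<'E'
from h import *
import pickle
c,im=shot('wrist','w3');pickle.dump((c,im),open('d3.pkl','wb'))
s=robot.get_state();print(s['time'],s['position'],s['orientation'],s['opening'],s['wrist_force'])
for p in[(.489,.327,.215),(.45,.327,.261)]:print(proj(c,p))
c2,im2=pickle.load(open('d2.pkl','rb'))
a=cv2.resize(im2[80:200,110:210],(400,480),interpolation=cv2.INTER_CUBIC)
x0,y0=[int(v) for v in proj(c,(.47,.335,.238))-[50,60]];x0=max(x0,0);y0=max(y0,0)
b=cv2.resize(im[y0:y0+120,x0:x0+100],(400,480),interpolation=cv2.INTER_CUBIC);print(x0,y0)
cv2.imwrite('pics/m3.png',np.hstack([a,b])[:,:,::-1])
print('eye pred',proj(c2,np.array([.4209+.066,.2427,.3335-.0107])))
E
```

```text
4.65 [0.36099038 0.2978198  0.33336933] [ 1.79949701e+02  1.24260265e-02 -1.82572569e-01] 0.014000217908335234 [ 0.17704838 -0.82785633 -0.81334711]
[237.7152398   31.68126601]
[230.7176844   84.88700118]
171 0
eye pred [281.26837761 125.86795065]
```

View pics/m3.png

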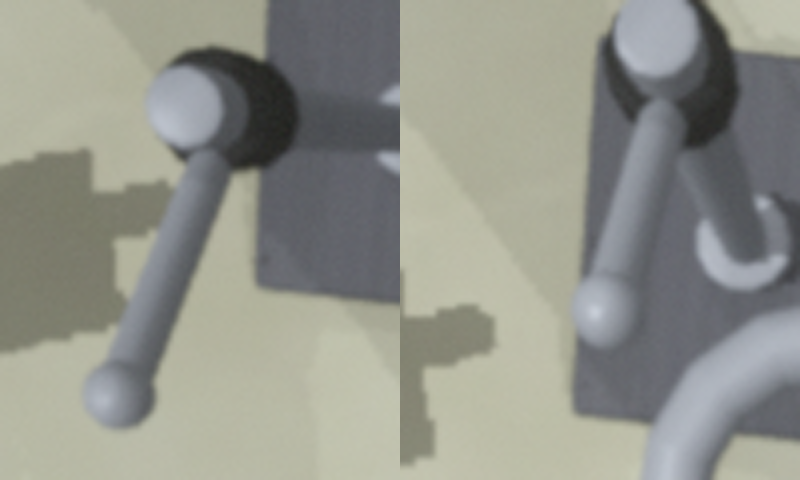

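Crops: the tip ball is at (139.8,179) in view 2 and (222,77.8) in view 3. The visible peg root is at (163,119.5) and (236.8,27.5), and the post top at (156.8,106.8) and (235.3,8.8).

```bash
python3 - <<'E'
from h import *
import pickle
a=pickle.load(open('d2.pkl','rb'))[0];b=pickle.load(open('d3.pkl','rb'))[0]
for n,p,q,z in[('tip',(139.75,179),(222,77.75),.261),('root',(163,119.5),(236.75,27.5),.222),('post',(156.75,106.75),(235.25,8.75),.236)]:
    print(n,tri(a,p,b,q),plane(a,p,z),plane(b,q,z))
E
```

```text
tip (array([0.45390097, 0.33183889, 0.26084917]), np.float64(0.0004585987333534862)) [0.4537797  0.33159705 0.261     ] [0.45404075 0.33198955 0.261     ]
root (array([0.49017198, 0.32675892, 0.22105378]), np.float64(0.0004217565771777482)) [0.4900326  0.32629668 0.222     ] [0.49010842 0.32681194 0.222     ]
post (array([0.49836582, 0.32606439, 0.23429742]), np.float64(4.336948153143428e-05)) [0.49829334 0.3254924  0.236     ] [0.4979265  0.32588812 0.236     ]
```

Request:
play_rows(targets=[[[0,-2,0,4],[1,-4,0,7.5],[1.7,-4.4,0,7.5],[1.7,-4.4,1.5,7.5],[1.7,-4.4,3,7.5],[1.7,-4.4,3.8,7.5],[1.7,-4.4,3.8,7.5],[1.7,-4.4,3.8,7.5]]])

```text
time: 5.45
position: [0.3775, 0.3431, 0.296]
orientation: [-180.0, -0.0, -7.5]
wrist_force: [0.3, -0.0, -1.1]
opening: 0.0139
grip_force: 25.0
```

```bash
python3 - <<'E'
from h import *
s=robot.get_state();print(s['time'],s['position'],s['orientation'],s['wrist_force'])
y=np.radians(s['orientation'][2]);eye=s['position']+np.array([.0655*np.cos(y),.0655*np.sin(y),-.0107]);print('eye',eye)
c,im=shot('wrist','w4');print('eye px',proj(c,eye),'tip px',proj(c,(.4539,.3318,.261)))
u=np.array([-.643*.991,.643*.134,.766]);B=np.array([.4914,.3265,.215])+.042*u
Rt=rot(s['orientation']);print('to B, tool cm',Rt.T@(B-eye)*100, 'down axis', Rt.T@u)
E
```

```text
5.45 [0.37752131 0.34308228 0.29603217] [-1.79988215e+02 -2.66081564e-02 -7.52534879e+00] [ 0.26842877 -0.04153444 -1.11588489]
eye [0.44245716 0.33450409 0.28533217]
eye px [280.8619806 127.5323075] tip px [283.34497999 102.55890574]
to B, tool cm [2.25454575 0.14505778 3.81703475] down axis [-0.64265309 -0.00212503 -0.76629811]
```

View pics/w4.png

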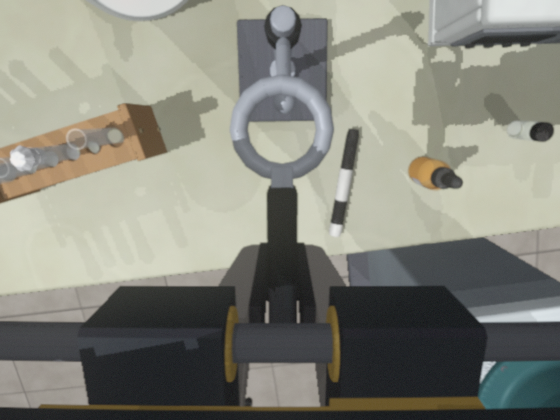

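The eye (282,127) is just above and short of the ball tip (286,103), as expected. Next I thread it down along the peg.

Request:
play_rows(targets=[[[0.5,0.15,1.2,0],[0.8,0.2,2.0,0],[1.2,0.2,2.5,0],[1.6,0.2,3.0,0],[1.9,0.2,3.4,0],[2.2,0.2,3.7,0],[2.2,0.2,3.7,0],[2.2,0.2,3.7,0]]])

```text
time: 6.3
position: [0.3986, 0.3387, 0.2586]
orientation: [-180.0, -0.0, -7.5]
wrist_force: [-0.4, -0.5, -0.6]
opening: 0.0139
grip_force: 25.0
```

```bash
python3 - <<'E'
from h import *
s=robot.get_state();print(s['time'],s['position'],s['wrist_force'],s['opening'])
c,im=shot('wrist','w5');c2,im2=shot('side','s5')
x,y=[int(v) for v in proj(c2,(.46,.33,.247))]
a=cv2.resize(im[0:240,160:400],(400,400),interpolation=cv2.INTER_CUBIC);b=cv2.resize(im2[max(y-35,0):max(y-35,0)+70,x-35:x+35],(400,400),interpolation=cv2.INTER_CUBIC)
cv2.imwrite('pics/m5.png',np.hstack([a,b])[:,:,::-1])
E
```

```text
6.3 [0.39863133 0.33869644 0.25862651] [-0.36477368 -0.48970012 -0.63217613] 0.01391256641767208
```

View pics/m5.png

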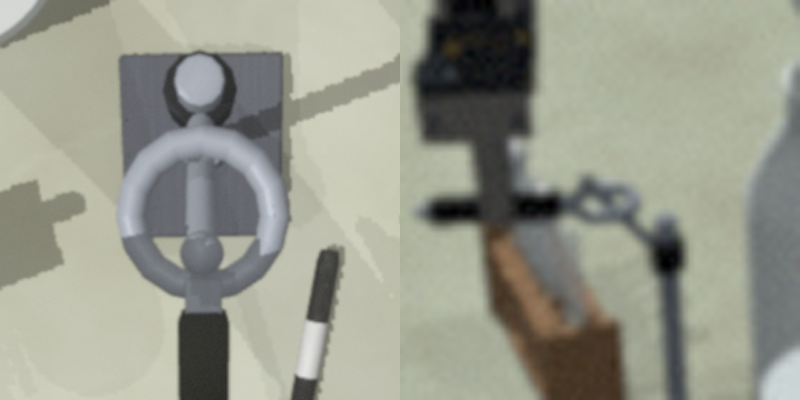

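Threaded: the peg comes through the eye, the ball is above the ring (crop (202,252)), and the side view agrees. I'll go slightly deeper, then let go.

Request:
play_rows(targets=[[[0.2,0,0.3,0],[0.2,0,0.4,0],[0.2,0,0.4,0]]])

```text
time: 6.7
position: [0.4005, 0.3382, 0.2544]
orientation: [180.0, 0.0, -7.5]
wrist_force: [0.0, 0.1, -1.4]
opening: 0.014
grip_force: 25.0
```

Request:
play_rows(targets=[[[0,0,0,0],[0,0,0,0],[0,0,0,0],[0,0,0,0],[0,0,0,0],[0,0,0,0],[0,0,0,0],[0,0,0,0]]], gripper=6)

```text
time: 7.5
position: [0.4006, 0.3384, 0.2546]
orientation: [180.0, -0.0, -7.5]
wrist_force: [-0.2, 0.2, -0.4]
opening: 0.0598
grip_force: 0.0
```

Request:
play_rows(targets=[[[-0.3,0,-1,0],[-0.6,0,-3,0],[-1,0,-6,0],[-1,0,-9,0],[-1,0,-9,0],[-1,0,-9,0],[-1,0,-9,0],[-1,0,-9,0]]])

```text
time: 8.3
position: [0.3902, 0.3392, 0.3435]
orientation: [179.9, 0.1, -7.5]
wrist_force: [0.2, 0.9, -0.2]
opening: 0.0598
grip_force: 0.0
```

```bash
python3 - <<'E'
from h import *
s=robot.get_state();print(s['time'],s['position'],s['orientation'],s['wrist_force'],s['opening'])
c,im=shot('wrist','w6');c2,im2=shot('side','s6')
x,y=[int(v) for v in proj(c2,(.47,.33,.17))]
a=cv2.resize(im[0:300,130:430],(400,400),interpolation=cv2.INTER_CUBIC);b=cv2.resize(im2[y-40:y+40,x-40:x+40],(400,400),interpolation=cv2.INTER_CUBIC)
cv2.imwrite('pics/m6.png',np.hstack([a,b])[:,:,::-1])
E
```

```text
8.3 [0.39021087 0.33924317 0.34350953] [ 1.79900840e+02  7.33982795e-02 -7.50669388e+00] [ 0.20316896  0.89899476 -0.22605244] 0.059808529534898514
```

View pics/m6.png

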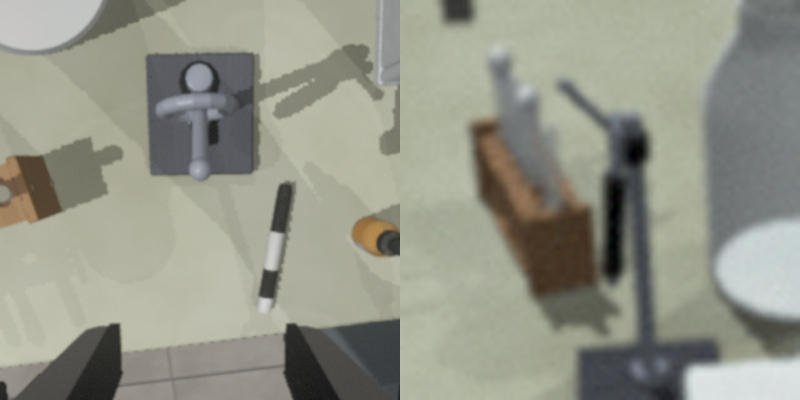

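The key hangs upright on the peg in front of the post, with the eye near the root at crop (197,105), and the gripper is clear. Next, the lid tab.

Request:
play_rows(targets=[[[1,4.5,0,0],[2,9,0,0],[3,13.5,0,0],[4,18,0,-3],[5.5,22.5,0.4,-3],[6.8,27,0.8,-3],[6.8,29,0.8,-3],[6.8,29,0.8,-3]]])

```text
time: 9.2
position: [0.4199, 0.0402, 0.3363]
orientation: [180.0, 0.0, -4.9]
wrist_force: [-0.6, -0.1, -0.4]
opening: 0.0601
grip_force: 0.0
```

```bash
python3 - <<'E'
from h import *
import pickle
robot.read_camera('wrist')
s=robot.get_state();print(s['time'],s['position'],s['orientation'],s['opening'])
c,im=shot('wrist','w7');pickle.dump((c,im),open('d7.pkl','wb'))
c2,im2=pickle.load(open('d2.pkl','rb'))
print(proj(c,(.475,.042,.133)),proj(c2,(.475,.042,.133)))
def dark(c,im):
    hsv=cv2.cvtColor(im,cv2.COLOR_RGB2HSV)
    m=((hsv[...,2]<110)&(hsv[...,1]<60)).astype(np.uint8)*255
    n,l,st,ce=cv2.connectedComponentsWithStats(m)
    u,v=proj(c,(.465,.042,.133))
    for i in range(1,n):
        x,y,w,h,a=st[i]
        if a>60 and x-25<u<x+w+25 and y-25<v<y+h+25: print(st[i],ce[i])
dark(c,im);dark(c2,im2)
g=cv2.cvtColor(im,cv2.COLOR_RGB2GRAY);u,v=[int(q) for q in proj(c,(.475,.042,.133))]
for r in range(v-30,v+45,5): print(r,g[r,u-32:u+33:2].tolist())
E
```

```text
9.25 [0.42002808 0.04241235 0.33640261] [-1.79986720e+02  2.31672995e-02 -4.66799514e+00] 0.05966166525645733
[277.15749657 134.65853205] [491.1498261 135.6855182]
[266 121  22  45 325] [278.73230769 149.70153846]
[ 374  111  179   57 1866] [477.75884244 135.2926045 ]
[    0   165   560   242 52635] [277.59473734 329.84010639]
104 [203, 201, 202, 204, 203, 203, 203, 203, 203, 203, 202, 202, 201, 202, 200, 200, 199, 201, 201, 201, 201, 201, 201, 200, 201, 201, 200, 201, 200, 199, 199, 196, 198]
109 [203, 203, 203, 202, 202, 203, 202, 201, 202, 203, 203, 202, 202, 200, 200, 200, 200, 201, 201, 200, 201, 200, 201, 200, 200, 201, 200, 200, 200, 199, 199, 198, 199]
114 [201, 201, 199, 199, 199, 198, 198, 198, 198, 198, 198, 198, 199, 197, 198, 198, 198, 198, 199, 198, 198, 197, 197, 197, 197, 197, 196, 197, 197, 198, 197, 198, 198]
119 [142, 141, 142, 141, 129, 124, 125, 125, 150, 152, 139, 134, 139, 138, 138, 137, 137, 137, 138, 137, 137, 135, 153, 159, 160, 160, 160, 162, 161, 161, 161, 161, 160]
124 [172, 170, 168, 168, 169, 169, 169, 169, 169, 149, 121, 128, 128, 128, 127, 127, 126, 1
[... 1051 characters left out ...]
166, 167, 167, 167, 165, 167]
159 [151, 150, 150, 150, 153, 153, 163, 165, 165, 151, 118, 102, 94, 94, 91, 92, 92, 91, 92, 96, 97, 101, 157, 165, 165, 166, 166, 168, 165, 167, 166, 167, 166]
164 [151, 151, 150, 152, 151, 150, 150, 153, 160, 158, 122, 122, 122, 122, 122, 121, 120, 119, 116, 117, 106, 113, 162, 166, 167, 167, 167, 165, 166, 167, 166, 167, 166]
169 [152, 150, 151, 150, 150, 151, 151, 151, 151, 152, 158, 163, 164, 163, 163, 164, 163, 163, 163, 164, 166, 165, 166, 165, 166, 166, 166, 167, 166, 165, 165, 166, 165]
174 [165, 162, 152, 151, 151, 150, 152, 151, 152, 151, 151, 151, 159, 166, 166, 165, 164, 165, 166, 166, 166, 165, 165, 165, 165, 155, 136, 151, 157, 158, 163, 165, 166]
```

```bash
python3 - <<'E'
from h import *
import pickle
c,im=pickle.load(open('d7.pkl','rb'));c2,im2=pickle.load(open('d2.pkl','rb'))
g=cv2.cvtColor(im,cv2.COLOR_RGB2GRAY);print(g[156:174,276].tolist())
g2=cv2.cvtColor(im2,cv2.COLOR_RGB2GRAY)
for r in (140,145,150,155,160,165,168,171): print(r,g2[r,460:516:2].tolist())
e=plane(c,(276.3,166.3),.133);f=plane(c,(276.3,117.5),.133);print(e,f,np.degrees(np.arctan2(*(f-e)[1::-1])),np.linalg.norm(f-e))
print(proj(c2,e),proj(c2,plane(c,(264,166.3),.133)),proj(c2,plane(c,(288.5,166.3),.133)))
E
```

```text
[123, 124, 117, 92, 65, 62, 90, 113, 121, 118, 116, 131, 154, 164, 165, 166, 165, 165]
140 [159, 158, 155, 135, 129, 131, 119, 76, 74, 82, 91, 95, 94, 93, 94, 94, 91, 93, 93, 93, 126, 140, 129, 128, 129, 130, 129, 129]
145 [186, 186, 183, 181, 179, 175, 119, 69, 77, 80, 64, 53, 50, 49, 44, 44, 44, 45, 48, 105, 181, 179, 177, 177, 176, 175, 160, 144]
150 [186, 186, 185, 186, 186, 169, 83, 73, 82, 83, 87, 90, 92, 90, 93, 94, 93, 94, 91, 164, 186, 185, 186, 185, 185, 184, 185, 185]
155 [187, 186, 187, 186, 184, 123, 71, 77, 86, 89, 91, 85, 81, 75, 72, 69, 64, 61, 112, 183, 185, 186, 185, 185, 186, 186, 186, 186]
160 [188, 187, 188, 188, 171, 78, 75, 84, 70, 54, 60, 61, 69, 74, 78, 80, 83, 90, 170, 185, 187, 187, 184, 186, 185, 186, 185, 185]
165 [187, 187, 188, 188, 175, 106, 82, 85, 91, 89, 89, 90, 91, 91, 91, 91, 87, 129, 183, 186, 186, 186, 186, 185, 185, 184, 185, 185]
168 [187, 187, 188, 187, 187, 186, 179, 168, 161, 155, 152, 147, 135, 127, 117, 126, 153, 178, 186, 187, 186, 187, 187, 185, 184, 184, 186, 185]
171 [186, 186, 187, 187, 187, 187, 186, 186, 185, 186, 186, 186, 186, 186, 186, 186, 187, 187, 187, 186, 186, 187, 187, 186, 185, 186, 186, 186]
[0.44493936 0.04539497 0.133     ] [0.49093405 0.04145821 0.133     ] -4.892110853808221 0.04616286037123136
[483.79973845 167.03215474] [471.88591423 166.00542853] [495.56166545 168.04697103]
```

Request:
play_rows(targets=[[[2,-0.3,3,0],[3.7,-0.5,7.5,0],[3.7,-0.5,12,0],[3.7,-0.5,16,0],[3.7,-0.5,19,0],[3.7,-0.5,21,0],[3.7,-0.5,21.4,0],[3.7,-0.5,21.4,0]]])

```text
time: 10.1
position: [0.4573, 0.0465, 0.1221]
orientation: [180.0, 0.1, -4.4]
wrist_force: [-0.2, -0.3, 0.1]
opening: 0.0603
grip_force: 0.0
```

```bash
python3 - <<'E'
from h import *
s=robot.get_state();print(s['time'],s['position'],s['orientation'],s['opening'],s['wrist_force'])
E
```

```text
10.1 [0.45729015 0.04647661 0.12214437] [ 1.79987194e+02  7.84269983e-02 -4.39160037e+00] 0.06026954348996382 [-0.23731992 -0.32629231  0.10739722]
```

Request:
play_rows(targets=[[[0,0.2,0,0.4],[0,0.2,0,0.4]]])

```text
time: 10.3
position: [0.4582, 0.0436, 0.1238]
orientation: [-180.0, -0.1, -4.9]
wrist_force: [0.1, -0.6, -0.9]
opening: 0.0602
grip_force: 0.0
```

Request:
play_rows(targets=[[[0,0,0,0],[0,0,0,0],[0,0,0,0],[0,0,0,0],[0,0,0,0],[0,0,0,0],[0,0,0,0],[0,0,0,0]]], gripper=0, grip_force=20)

```text
time: 11.1
position: [0.4575, 0.0451, 0.1227]
orientation: [-179.9, -0.0, -4.8]
wrist_force: [-0.1, 6.1, 0.3]
opening: 0.0236
grip_force: 20.0
```

```bash
python3 - <<'E'
from h import *
s=robot.get_state();print(s['time'],s['position'],s['orientation'],s['opening'],s['wrist_force'])
# arc: grip 229 before hinge line, z = .127-.118 above it
r,o=.229,.009
for d in (5,10,15,20,25,30,35,40,45):
    t=np.radians(d);print(d,'x %.2f z %.2f'%(100*(r-r*np.cos(t)+o*np.sin(t)),-100*(r*np.sin(t)+o*np.cos(t)-o)))
E
```

```text
11.1 [0.45751622 0.0450626  0.1226866 ] [-1.79893074e+02 -1.90613029e-02 -4.84934962e+00] 0.023588494288407483 [-0.12625552  6.10024956  0.31746851]
5 x 0.17 z -1.99
10 x 0.50 z -3.96
15 x 1.01 z -5.90
20 x 1.69 z -7.78
25 x 2.53 z -9.59
30 x 3.52 z -11.33
35 x 4.66 z -12.97
40 x 5.94 z -14.51
45 x 7.34 z -15.93
```

Request:
play_rows(targets=[[[0,-0.05,-0.4,0],[0.07,-0.1,-1,0],[0.17,-0.1,-2,0],[0.32,-0.1,-3,0],[0.5,-0.1,-3.95,0],[0.75,-0.1,-4.95,0],[1,-0.1,-5.9,0],[1,-0.1,-5.9,0]]])

```text
time: 11.9
position: [0.468, 0.0442, 0.1828]
orientation: [-179.9, -0.1, -4.9]
wrist_force: [1.5, 4.4, -3.1]
opening: 0.0235
grip_force: 20.0
```

```bash
python3 - <<'E'
from h import *
s=robot.get_state();print(s['time'],s['position'],s['orientation'],s['opening'],s['wrist_force'],s['wrist_torque'])
E
```

```text
11.9 [0.4679752  0.04415072 0.18284865] [-1.79919298e+02 -9.34388024e-02 -4.89807671e+00] 0.023487402509590357 [ 1.47770743  4.44127225 -3.14930306] [ 1.16197917 -0.15787417 -0.01261689]
```

Tracking well at about 15° with small forces. I'll carry on: the remaining shift from 15° to 45° is x +6.33, z -10.03.

Request:
play_rows(targets=[[[0.32,-0.05,-0.95,0],[0.68,-0.1,-1.88,0],[1.08,-0.1,-2.8,0],[1.52,-0.1,-3.7,0],[2,-0.1,-4.58,0],[2.51,-0.1,-5.43,0],[3.07,-0.1,-6.27,0],[3.65,-0.1,-7.07,0]]])

```text
time: 12.7
position: [0.504, 0.0411, 0.2528]
orientation: [180.0, 0.0, -4.9]
wrist_force: [2.5, 1.7, -4.4]
opening: 0.0239
grip_force: 20.0
```

Request:
play_rows(targets=[[[0.62,0,-0.78,0],[1.28,0,-1.54,0],[1.98,0,-2.25,0],[2.68,0,-2.96,0],[2.68,0,-2.96,0],[2.68,0,-2.96,0],[2.68,0,-2.96,0]]])

```text
time: 13.4
position: [0.5307, 0.0388, 0.282]
orientation: [180.0, -0.1, -4.9]
wrist_force: [0.3, -1.3, -1.4]
opening: 0.0238
grip_force: 20.0
```

```bash
python3 - <<'E'
from h import *
import pickle
for k in range(4):
    s=robot.get_state();print(s['time'],s['position'],s['orientation'],s['opening'],s['wrist_force']);c,im=shot('side','s%d'%(8+k))
w,wi=shot('wrist','w8');sc,si=shot('scene','sc8');pickle.dump((c,im,sc,si),open('d8.pkl','wb'))
g=cv2.cvtColor(im,cv2.COLOR_RGB2GRAY)
# predicted outline of the lid for 45 deg against image
tab=np.array([.4589,.0442]);a=np.radians(-4.9);X=np.array([np.cos(a),np.sin(a)]);Y=np.array([-X[1],X[0]]);H=tab+.227*X
def P(l,u,y,t):  # l before hinge,u above, y along
    t=np.radians(t);p=H-X*(l*np.cos(t)-u*np.sin(t))+Y*y;return [p[0],p[1],.118+l*np.sin(t)+u*np.cos(t)]
for t in (40,45,50): print(t,'side px front right top/bottom',proj(c,P(.195,.018,-.12,t)),proj(c,P(.195,0,-.12,t)),'back top',proj(c,P(0,.018,-.12,t)))
gp=s['position']+[0,0,.005];d=H-gp[:2];L=d@X;z=gp[2]-.118;print('lid angle from grip',np.degrees(np.arctan2(z,L)-np.arctan2(.009,.229)),np.hypot(L,z),np.hypot(.229,.009))
# hanging key check: dark handle pixels
q=[proj(c,p) for p in((.48,.327,.19),(.48,.327,.12))];print('key',q)
x=int(q[0][0]);
for r in range(int(q[0][1])-4,int(q[1][1])+6,3): print(r,g[r,x-12:x+16].tolist())
E
```

```text
13.4 [0.53072865 0.0387607  0.28204703] [ 1.79984954e+02 -5.71819645e-02 -4.91603130e+00] 0.023787947683267672 [ 0.32151077 -1.25403282 -1.36969413]
13.45 [0.53070401 0.03875904 0.28202059] [ 1.79984626e+02 -5.66375025e-02 -4.91395589e+00] 0.02412510085143492 [ 0.46221972 -0.44914824 -2.23933877]
13.5 [0.53069908 0.0387965  0.28203874] [ 1.79988829e+02 -5.73860952e-02 -4.91186291e+00] 0.024035616081738924 [ 0.74363737 -1.03832895 -1.35646467]
13.55 [0.5306703  0.03875834 0.28200996] [ 1.79984433e+02 -5.01749835e-02 -4.91529426e+00] 0.024299173477599537 [ 1.1663469  -1.66720899 -1.58062896]
40 side px front right top/bottom [292.32386593 198.44825722] [288.11286788 202.94931753] back top [343.38716541 228.61125613]
45 side px front right top/bottom [296.9874542  194.55489126] [292.29745617 198.82493865] back top [343.75065323 228.85073632]
50 side px front right top/bottom [302.04838915 190.94221472] [296.91775842 194.93625488] back top [344.07878864 229.11855215]
lid angle from grip 45.22024052825231 0.22934209293544777 0.22917678765529462
key [array([249.70828359, 149.25468637]), ar
[... 521 characters left out ...]
80, 81, 72, 87, 134, 169, 179, 180, 179, 177, 172, 173, 174]
157 [86, 68, 63, 60, 58, 62, 57, 67, 104, 135, 109, 49, 16, 18, 55, 98, 93, 74, 79, 112, 146, 159, 161, 161, 169, 172, 175, 174]
160 [60, 60, 53, 56, 59, 57, 57, 61, 91, 134, 109, 53, 9, 23, 66, 108, 100, 77, 76, 109, 155, 174, 176, 175, 175, 176, 175, 174]
163 [58, 60, 58, 57, 60, 57, 59, 54, 82, 114, 93, 38, 7, 24, 72, 122, 111, 79, 73, 98, 145, 175, 174, 171, 169, 171, 170, 168]
166 [57, 57, 52, 57, 60, 55, 59, 57, 71, 95, 70, 29, 13, 23, 69, 120, 107, 86, 71, 90, 144, 167, 167, 167, 170, 167, 167, 168]
169 [58, 58, 57, 59, 58, 56, 57, 57, 62, 86, 93, 68, 48, 78, 128, 155, 138, 97, 76, 85, 127, 159, 166, 169, 169, 167, 166, 163]
```

```bash
python3 - <<'E'
from h import *
import pickle
c,im,_,_=pickle.load(open('d8.pkl','rb'));g=cv2.cvtColor(im,cv2.COLOR_RGB2GRAY)
for r in range(184,232,4): print(r,g[r,282:350:2].tolist())
print(robot.sign_off())
E
```

```text
184 [86, 84, 112, 135, 123, 127, 117, 113, 114, 108, 79, 91, 100, 99, 98, 95, 94, 123, 157, 160, 159, 150, 196, 198, 187, 145, 98, 98, 96, 95, 96, 100, 97, 99]
188 [152, 120, 169, 188, 122, 122, 125, 116, 115, 116, 122, 121, 97, 100, 99, 102, 101, 98, 96, 141, 156, 157, 151, 196, 199, 190, 148, 97, 98, 97, 95, 94, 97, 97]
192 [151, 143, 140, 135, 116, 120, 126, 116, 115, 113, 113, 123, 154, 115, 98, 99, 99, 99, 96, 95, 114, 156, 154, 156, 197, 199, 186, 162, 102, 97, 96, 98, 96, 96]
196 [116, 116, 115, 115, 115, 120, 117, 117, 121, 118, 116, 118, 152, 162, 151, 118, 93, 97, 99, 97, 98, 111, 158, 156, 161, 189, 200, 188, 165, 100, 96, 99, 94, 98]
200 [113, 116, 115, 118, 117, 118, 114, 111, 114, 115, 119, 120, 115, 122, 150, 164, 159, 131, 94, 90, 96, 90, 138, 161, 145, 158, 189, 203, 190, 166, 108, 94, 97, 96]
204 [117, 115, 115, 119, 119, 119, 116, 119, 114, 109, 112, 113, 117, 120, 117, 134, 162, 165, 164, 160, 150, 148, 159, 167, 163, 146, 162, 189, 202, 190, 177, 112, 95, 98]
208 [105, 116, 115, 117, 116, 114, 118, 116, 119, 119, 118, 116, 110, 113, 115, 123, 139, 161, 165, 163, 
[... 269 characters left out ...]
, 201, 192, 180, 182, 195, 192, 161, 107, 107, 116, 123, 117, 118, 118, 121, 132, 156, 169, 165, 165, 166, 155, 120, 150, 177, 198, 192, 177]
220 [142, 201, 211, 215, 215, 214, 200, 94, 62, 43, 76, 108, 110, 108, 106, 56, 10, 49, 106, 113, 107, 115, 120, 125, 139, 164, 165, 167, 139, 114, 155, 178, 203, 192]
224 [35, 31, 183, 224, 225, 223, 225, 207, 128, 112, 114, 116, 112, 112, 109, 103, 109, 92, 123, 181, 125, 99, 103, 110, 117, 122, 129, 149, 167, 130, 113, 154, 172, 199]
228 [139, 201, 228, 142, 129, 211, 223, 219, 215, 194, 120, 119, 116, 108, 37, 8, 60, 91, 86, 110, 118, 98, 102, 104, 105, 113, 113, 118, 120, 134, 110, 117, 152, 156]
the job is handed in; nothing more can be done
None
```

The key hangs freely on the stand's peg, and the gripper is still holding the lid steady by its tab at about 45° (45.2° worked out from the grip position). The job was handed in at about 13.7 s on the robot's clock.

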